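# Press the orange desiccant capsule home with the blue pusher

### The arm

A 6-joint arm with a two-finger parallel gripper is mounted at the origin on a cart in front of the work surface, level with it; the furniture and walls round the work are solid. World frame = base frame: x ahead of the robot, y to its left, z up, the work surface at z = 0. Lengths are in m, angles in rad, forces in N, time in s.
With the tool pointing down it reaches from about 0.25 to 0.725 m from the base axis. Payload 9.7 kg.
Tool frame: the origin (TCP) lies at the very end of the fingers, on their centre line; the grasp point (between the pads) lies 19 mm behind it; y points along the fingers, z is the direction in which the jaws open and shut, and the axes are right-handed (so a half turn about y gives the same grasp; the last joint's range is limited). The gripper opens to 85 mm and grips with 20 to 120 N. Pads are 22 mm wide; open, the fingers measure 114 mm over their backs; the gripper's body (76 mm by 85 mm) begins 54 mm behind the grasp point. The pads swing forward as they close: fully open they stand 13 mm farther back than shut.
Start: joints at [-1.235, 0.087, 0.176, 1.66, 0, 1.571], TCP at [0.181, -0.519, 0.231] pointing down, gripper open.
Joint ranges: [-3.13, 3.13], [-0.85, 1.81], [-1.15, 1.24], [-2.2, 2.28], [-1.44, 1.52], [-3.14, 3.14]. Speed limits (rad/s): [2.22, 2.22, 2.57, 3.14, 3.14, 3.14].

### API

Orientations are given as a unit quaternion [x, y, z, w].
In Python, from cell import observe, camera, calibration, close_job, spot_in, masks_of gives the robot as it stands.
- The arm moves only by the tool step_arm, never from a script. Its argument "commands" is a list of rows, each an object of numbers: "gripper": the gripper's target within -1 to 1 (shut at 1, half-way at 0, fully open at -1); "dx", "dy", "dz": the shift along the tool's x, y, z in mm; "turn": the turn about the tool's y in rad. In form: [{"gripper": .., "dx": .., "dy": .., "dz": .., "turn": ..}, ...]. A call has 1 to 8 rows; each row is the pose to reach, as a shift and turn from the pose measured when the call began, along the tool's axes at that moment; what a row does not reach only later rows make up. A row lasts 1/10 s, in which the tool goes at most 50 mm and 8.59 degrees, less where a joint would pass 70% of its speed; a pose out of reach is approached as far as the arm can. A call with a gripper value outside its range is refused whole. The fingers move at their own pace and stop on an object; "squeeze" is the grip in N (left out, the last holds). Time passes only in rows, so rows that repeat a pose let the fingers close. It gives the time, the measured TCP pose, the force and the opening at its end, in the units of the state.
- observe(): the state, without advancing time (a new reading comes with each control period).
- camera(name): name is "side" or "top"; returns (picture, depth): 480x640x3 uint8, red, green, blue; 480x640 float32, m along the optical axis (not along the pixel's ray), 0 where there is no reading.
- calibration(name): a dict with "camera_matrix" (3x3 intrinsics, pixels), "world_from_camera" (4x4, takes a point from camera to world coordinates). Camera axes: x right, y down, z forward; pixel columns grow to the right and rows downward; lengths in m; the calibration is good to about 2 mm. A picture is of the moment at which its call begins. calibration takes no time and is no camera call.
- close_job(): hands the job in, once; it reports no verdict.
Trained networks look in the newest picture that a camera, given by its name, has taken for a name from the list of things; names that differ only in an ending like _2 or _b are one class to them, and where a whole thing is asked for, a point or a joint stands for the part that bears it (a point fixed in the world has none). Each returns a list of dicts, best first, with "p" (0 to 1); they miss things now and then, are a little off and sometimes report something else, mostly with a low value. They report only what shows in the picture. A call takes as long as a camera call. They do not tell look-alikes from the thing itself.
- spot_in(target, camera): "position" ([x, y, z] in m, in world coordinates, good to about 4 mm: the middle of the surface that is visible of it).
- masks_of(target, camera): "region" (480x640 bool, what is visible of it).
The state is a dict: "clock": time; "joints": joint angles; "joint_velocities": joint speeds; "tau": joint torques, N m; "position": TCP position; "tcp_rot": TCP orientation; "force": force on the tool from outside, world axes, zero at the start; "moment": the same for the moment, N m; "width": finger opening in m.
Only numpy, scipy, OpenCV 4.12 (cv2) and the standard library are available. Lean on these libraries where they do the work, as an engineer would, in place of code of your own. Each camera call takes 0.05 s, during which the arm holds its last target.

### The job

The orange desiccant capsule is standing proud of its white holder. Take the blue-handled pusher and with it press the capsule straight down until it snaps fully home in the recess, without the gripper itself touching the holder or the capsule; then stand the pusher upright on the black worktop again and let go.

Things in the scene. Friction and masses are not known exactly. Their poses are not given: they have to be found in the camera images.
- pusher_mid (a point): the pusher, loose, standing on the worktop: a round aluminium foot 38 mm in diameter and 16 mm high below a round blue handle 30 mm in diameter; 84 mm high overall, about 180 g. The point is on its axis, half-way up: 42 mm above the flat underside of the foot and on the handle (which reaches from 26 mm below to 42 mm above it). Its z axis points up along the handle. A similar tool with a yellow handle and a foot 78 mm across is too broad for the recess and is not used.
- holder: the holder of the orange capsule: a white block 100 x 100 x 34 mm, fixed to the worktop, with a round recess 61 mm in diameter in the middle of its top. Origin at the centre of its underside, on the worktop; z up, x and y along its sides. A second, equal holder, whose green capsule already sits home, is not part of the job.
- capsule_top (a point): centre of the flat top face of the orange capsule, a disc 58 mm in diameter and 12 mm thick that moves only straight up and down in the recess, over the middle of the holder. At the start this face stands 4 mm above the top of the block; fully home it lies 8 mm below it. Nothing stands above it.
- capsule (a joint): how far the orange capsule has been pressed in, m: 0 standing proud (start), 0.012 fully home, against a stop. It resists with up to about 7 N, most at about 0.002, and springs back if let go in the first half of its travel; past the middle (0.006) a sprung latch snaps it down and it stays.
Mind the look-alikes: they are no part of the job. There is more than one size of the part that bears pusher_mid; the job needs the middle-sized.

How it is judged:
By the outcome, as a careful person would: the job done as asked, in the order asked, and still so for the second after the job is handed in, with the robot touching nothing.
It also fails if it takes over 48 s, if anything falls off the work surface, if the arm or the gripper's body presses on something with over 40 N, if the wrist force passes 120 N, or if a joint passes its speed limit or range.

## Working session

There is one attempt and no reset: what is moved stays moved. The work goes in short steps, Python scripts to look and compute and a tool call to move; the robot and the scene stay as the last step left them, time stands still between calls to the robot, and variables do not carry over. Pictures are saved under pics/ and viewed, and the job is handed in when it is done.

Besides the shell and the picture viewer there is one more tool, called after "Call:" by a JSON object that holds its "name" and its "arguments". step_arm: Moves the arm, as the interface text tells. Its arguments: {"type":"object","properties":{"commands":{"type":"array","items":{"type":"object","properties":{"gripper":{"type":"number"},"dx":{"type":"number"},"dy":{"type":"number"},"dz":{"type":"number"},"turn":{"type":"number"}}}},"squeeze":{"type":"number"}},"required":["commands"]}

```bash
mkdir -p pics; ls; cat > look.py <<'E'
import cv2,sys
from cell import *
def snap(n,tag):
    im,d=camera(n); cv2.imwrite(f'pics/{tag}_{n}.png',im[:,:,::-1]); return im,d
E
python3 - <<'E'
from look import *
import numpy as np
np.set_printoptions(precision=4,suppress=True)
for n in ("top","side"):
    im,d=snap(n,'a'); np.savez(f'a_{n}.npz',im=im,d=d)
    c=calibration(n); print(n,c)
    for t in ("pusher_mid","holder","capsule_top"):
        for r in spot_in(t,n): print(n,t,np.round(r['position'],4),round(r['p'],2))
print(observe())
E
```

```text
pics
top {'camera_matrix': array([[539.1382,   0.    , 322.0725],
       [  0.    , 539.1382, 246.77  ],
       [  0.    ,   0.    ,   1.    ]]), 'world_from_camera': array([[ 0.0103, -0.9829,  0.1841,  0.2559],
       [-0.9998, -0.0076,  0.0156, -0.0219],
       [-0.014 , -0.1842, -0.9828,  1.2274],
       [ 0.    ,  0.    ,  0.    ,  1.    ]])}
top pusher_mid [0.3716 0.302  0.1025] 0.79
top pusher_mid [0.4601 0.3019 0.0693] 0.6
top pusher_mid [0.4059 0.2209 0.0509] 0.49
top holder [0.5033 0.0823 0.0341] 0.93
top capsule_top [0.5067 0.0858 0.037 ] 0.79
side {'camera_matrix': array([[525.561 ,   0.    , 320.5336],
       [  0.    , 525.561 , 238.6239],
       [  0.    ,   0.    ,   1.    ]]), 'world_from_camera': array([[-0.9998, -0.0041, -0.0184,  0.4924],
       [ 0.016 ,  0.3348, -0.9422,  1.1196],
       [ 0.0101, -0.9423, -0.3347,  0.4917],
       [ 0.    ,  0.    ,  0.    ,  1.    ]])}
side pusher_mid [0.4132 0.234  0.0289] 0.81
side pusher_mid [0.3725 0.3317 0.0622] 0.72
side pusher_mid [0.4661 0.3227 0.0412] 0.57
side holder [0.5069 0.1284 0.0348] 0.89
{'clock': 0.4, 'joints': array([-1.2349,  0.087 ,  0.1758,  1.6598, -0.    ,  1.5708]), 'joint_velocities': array([ 0.0008, -0.0001, -0.0003, -0.0002, -0.0005,  0.0008]), 'tau': array([ -0.0007, -51.9507,  46.4379,   0.0036,  -0.    ,   0.    ]), 'position': array([ 0.1812, -0.5192,  0.2312]), 'tcp_rot': array([-0.1182,  0.6972, -0.6971,  0.1182]), 'force': array([ 0.2151,  0.3536, -1.0655]), 'moment': array([-0.0099,  0.0028,  0.0019]), 'width': 0.0852568769900657}
```

View pics/a_top.png

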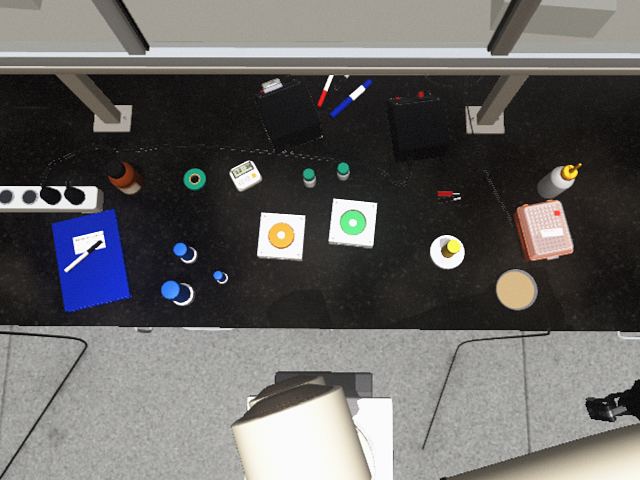

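View pics/a_side.png

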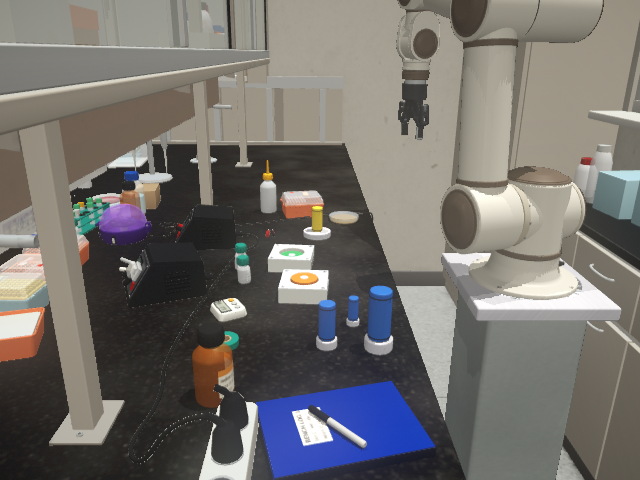

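The top view shows three blue pushers: large (172,290), middle (181,250) and small (220,277). The orange capsule is at (281,236), with the green one beside it at (352,223). Next I measure them.

```bash
cat > meas.py <<'E'
import numpy as np, cv2
from cell import calibration
np.set_printoptions(precision=4,suppress=True)
def cloud(n,d):
    c=calibration(n);K=c['camera_matrix'];T=c['world_from_camera']
    v,u=np.mgrid[:480,:640]
    P=np.stack([(u-K[0,2])/K[0,0]*d,(v-K[1,2])/K[1,1]*d,d],-1)
    P=P@T[:3,:3].T+T[:3,3]; P[d<=0]=np.nan
    return P
def circ(P):
    A=np.c_[2*P[:,:2],np.ones(len(P))]; s=np.linalg.lstsq(A,(P[:,:2]**2).sum(1),rcond=None)[0]
    return s[:2],np.sqrt(s[2]+s[0]**2+s[1]**2)
def blues(n,im,d):
    P=cloud(n,d); hsv=cv2.cvtColor(im,cv2.COLOR_RGB2HSV)
    m=((hsv[...,0]>95)&(hsv[...,0]<125)&(hsv[...,1]>120)&(hsv[...,2]>60)).astype(np.uint8)
    k,lab,st,ce=cv2.connectedComponentsWithStats(m)
    for i in range(1,k):
        if st[i,4]<40: continue
        Q=P[(lab==i)]; Q=Q[~np.isnan(Q[:,2])]
        zt=np.percentile(Q[:,2],95); T=Q[Q[:,2]>zt-.006]
        mid=(T[:,:2].min(0)+T[:,:2].max(0))/2
        print(n,ce[i].round(0),st[i,4],'ztop',zt.round(4),'zmin',Q[:,2].min().round(4),'topmid',mid,T[:,:2].mean(0),'ext',np.ptp(T[:,:2],axis=0),'allext',np.ptp(Q[:,:2],axis=0))
def orange(n,im,d):
    P=cloud(n,d); hsv=cv2.cvtColor(im,cv2.COLOR_RGB2HSV)
    m=((hsv[...,0]>8)&(hsv[...,0]<20)&(hsv[...,1]>150)&(hsv[...,2]>150)).astype(np.uint8)
    k,lab,st,ce=cv2.connectedComponentsWithStats(m)
    for i in range(1,k):
        if st[i,4]<100: continue
        Q=P[(lab==i)]; print('orange',n,ce[i].round(0),st[i,4],np.nanmedian(Q,0),(np.nanmin(Q,0)+np.nanmax(Q,0))/2,'ext',np.nanmax(Q,0)-np.nanmin(Q,0))
    
E
python3 - <<'E'
from meas import *
for n in("top","side"):
    z=np.load(f'a_{n}.npz'); blues(n,z['im'],z['d']); orange(n,z['im'],z['d'])
    P=cloud(n,z['d'])
    W=(P[...,0]>.43)&(P[...,0]<.58)&(P[...,1]>.02)&(P[...,1]<.145)&(P[...,2]>.029)&(P[...,2]<.05)
    Q=P[W]; r=cv2.minAreaRect((Q[:,:2]*1000).astype(np.float32)); print(n,'holder',r,np.median(Q[:,2]))
    print('table z',np.nanmedian(P[(abs(P[...,0]-.45)<.1)&(abs(P[...,1]-.2)<.05)][:,2]))
E
```

```text
top [367.  83.] 61 ztop 0.0209 zmin -0.0029 topmid [ 0.8875 -0.1059] [ 0.8867 -0.1068] ext [0.0214 0.0218] allext [0.0311 0.0239]
top [340. 107.] 188 ztop 0.0207 zmin -0.0026 topmid [ 0.8262 -0.0422] [ 0.8255 -0.0437] ext [0.0494 0.0479] allext [0.062  0.0554]
top [ 91. 262.] 5451 ztop 0.0197 zmin -0.004 topmid [0.4508 0.529 ] [0.4439 0.5269] ext [0.2352 0.1933] allext [0.2415 0.2029]
top [182. 251.] 224 ztop 0.088 zmin -0.0039 topmid [0.463  0.3032] [0.4633 0.3031] ext [0.0269 0.0277] allext [0.0446 0.0566]
top [218. 276.] 91 ztop 0.0605 zmin -0.0017 topmid [0.4106 0.2244] [0.4111 0.224 ] ext [0.0177 0.0183] allext [0.0258 0.0333]
top [174. 291.] 420 ztop 0.1163 zmin -0.0027 topmid [0.373  0.3104] [0.3723 0.3103] ext [0.0378 0.0359] allext [0.0529 0.0754]
top holder ((505.8655700683594, 89.84207916259766), (100.6400146484375, 101.3211441040039), 86.4564437866211) 0.035702074866308386
table z 0.0011437441684307714
side [131. 175.] 126 ztop 0.136 zmin 0.112 topmid [ 1.0509 -0.4949] [ 1.0503 -0.4902] ext [0.0357 0.0385] allext [0.042  0.0428]
side [381. 292.] 272 ztop 0.1151 zmin 0.000
[... 484 characters left out ...]
 ztop 0.074 zmin 0.0192 topmid [0.4632 0.3137] [0.4633 0.3162] ext [0.0261 0.0145] allext [0.0278 0.0169]
side [341. 428.] 10028 ztop 0.0176 zmin 0.0001 topmid [0.4512 0.5296] [0.4495 0.5374] ext [0.2384 0.1939] allext [0.2433 0.214 ]
orange side [304. 279.] 204 [0.5055 0.1024 0.0394] [0.5066 0.0961 0.0382] ext [0.0552 0.0574 0.0069]
orange side [ 25. 312.] 150 [1.0101 0.2585 0.0437] [1.0056 0.2756 0.0429] ext [0.0904 0.0627 0.0117]
orange side [215. 354.] 311 [0.6279 0.4666 0.0852] [0.6303 0.4639 0.0836] ext [0.0412 0.0276 0.0172]
side holder ((507.1285400390625, 90.1370849609375), (107.71540832519531, 100.17607116699219), 86.53569030761719) 0.03585924481314243
table z 0.0018981214462040763
```

```bash
cat > mv.py <<'E'
import numpy as np
from cell import observe
from scipy.spatial.transform import Rotation as R
np.set_printoptions(precision=4,suppress=True)
def plan(target, opendir=None):
    o=observe(); M=R.from_quat(o['tcp_rot']).as_matrix()
    print('clock',o['clock'],'pos',o['position'],'w',o['width'],'F',o['force'],'j',o['joints'])
    print('axes x',M[:,0],'y',M[:,1],'z',M[:,2])
    print('shift mm',(M.T@(np.array(target)-o['position'])*1000).round(1))
    if opendir is not None:
        t=M.T@np.array(opendir,float); # rot about y: z->(sin a,0,cos a)
        a=np.arctan2(t[0],t[2]); a=(a+np.pi/2)%np.pi-np.pi/2; print('turn',a.round(3))
E
python3 - <<'E'
from mv import *
plan([.463,.304,.231],[0,1,0])
from meas import *
z=np.load('a_top.npz'); P=cloud('top',z['d']); hsv=cv2.cvtColor(z['im'],cv2.COLOR_RGB2HSV)
print(hsv[236,270:294])
s=(slice(205,265),slice(250,312))
m=(hsv[s][...,0]>5)&(hsv[s][...,0]<30)&(hsv[s][...,1]>120)
Q=P[s][m]; c,r=cv2.minEnclosingCircle((Q[:,:2]*1000).astype(np.float32)); print(c,r,Q.mean(0),np.median(Q[:,2]))
E
```

```text
clock 0.4 pos [ 0.1812 -0.5192  0.2312] w 0.0852568769900657 F [ 0.2151  0.3536 -1.0655] j [-1.2349  0.087   0.1758  1.6598 -0.      1.5708]
axes x [-0.9441 -0.3296  0.    ] y [-0.0001  0.0002 -1.    ] z [ 0.3296 -0.9441 -0.0002]
shift mm [-537.3    0.3 -684.4]
turn 0.336
[[ 20 180 249]
 [ 21 176 248]
 [ 21 172 249]
 [ 21 176 248]
 [ 21 175 248]
 [ 21 174 248]
 [ 21 180 249]
 [ 21  85 249]
 [150   1 249]
 [110   6 255]
 [113   4 252]
 [120   3 252]
 [110   3 252]
 [110   6 255]
 [170   6 249]
 [ 21 173 248]
 [ 21 177 248]
 [ 21 173 248]
 [ 21 171 248]
 [ 21 169 249]
 [ 21 169 249]
 [ 22 171 249]
 [ 22 171 249]
 [ 19 185 244]]
(505.1179504394531, 91.23667907714844) 29.438793182373047 [nan nan nan] nan
```

Call:
{"name": "step_arm", "arguments": {"commands": [{"gripper":-1,"dx":-250,"dy":0,"dz":-320,"turn":-1.15},{"gripper":-1,"dx":-250,"dy":0,"dz":-320,"turn":-1.15},{"gripper":-1,"dx":-250,"dy":0,"dz":-320,"turn":-1.15},{"gripper":-1,"dx":-250,"dy":0,"dz":-320,"turn":-1.15},{"gripper":-1,"dx":-250,"dy":0,"dz":-320,"turn":-1.15},{"gripper":-1,"dx":-250,"dy":0,"dz":-320,"turn":-1.15},{"gripper":-1,"dx":-250,"dy":0,"dz":-320,"turn":-1.15},{"gripper":-1,"dx":-250,"dy":0,"dz":-320,"turn":-1.15}]}}

```text
clock: 1.2
position: [0.3099, -0.1387, 0.2315]
tcp_rot: [0.479, -0.519, 0.52, -0.48]
force: [0.8, -0.4, 0.4]
width: 0.0854
```

```bash
python3 -c "
from mv import *
plan([.463,.304,.2],[0,1,0])"
```

```text
clock 1.2 pos [ 0.3099 -0.1387  0.2315] w 0.08543948938627129 F [ 0.7704 -0.3895  0.4268] j [-0.4211 -0.4114 -0.2564  1.7246  0.0002  1.2296]
axes x [-0.0798 -0.9968  0.0002] y [ 0.0012 -0.0003 -1.    ] z [ 0.9968 -0.0798  0.0012]
shift mm [-453.6   31.5  117.3]
turn 1.491
```

Call:
{"name": "step_arm", "arguments": {"commands": [{"gripper":-1,"dx":-330,"dy":10,"dz":85,"turn":-1.2},{"gripper":-1,"dx":-330,"dy":10,"dz":85,"turn":-1.2},{"gripper":-1,"dx":-330,"dy":10,"dz":85,"turn":-1.2},{"gripper":-1,"dx":-330,"dy":10,"dz":85,"turn":-1.2},{"gripper":-1,"dx":-330,"dy":10,"dz":85,"turn":-1.2},{"gripper":-1,"dx":-330,"dy":10,"dz":85,"turn":-1.2},{"gripper":-1,"dx":-330,"dy":10,"dz":85,"turn":-1.2},{"gripper":-1,"dx":-330,"dy":10,"dz":85,"turn":-1.2}]}}

```text
clock: 2.0
position: [0.4216, 0.1874, 0.2203]
tcp_rot: [0.69, -0.156, 0.156, -0.69]
force: [-1.0, -0.4, -0.5]
width: 0.0853
```

```bash
python3 -c "
from mv import *
plan([.463,.304,.13],[0,1,0])"
```

```text
clock 2.0 pos [0.4216 0.1874 0.2203] w 0.0852900947694155 F [-1.0262 -0.4456 -0.4838] j [ 0.4182 -0.1277 -0.0566  1.6421 -0.      0.8635]
axes x [ 0.9025 -0.4308 -0.0001] y [-0.0002 -0.0001 -1.    ] z [ 0.4308  0.9025 -0.0002]
shift mm [-12.8  90.2 123.1]
turn -0.445
```

Call:
{"name": "step_arm", "arguments": {"commands": [{"gripper":-1,"dx":-13,"dy":40,"dz":123,"turn":-0.445},{"gripper":-1,"dx":-13,"dy":60,"dz":123,"turn":-0.445},{"gripper":-1,"dx":-13,"dy":90,"dz":123,"turn":-0.445},{"gripper":-1,"dx":-13,"dy":90,"dz":123,"turn":-0.445},{"gripper":-1,"dx":-13,"dy":90,"dz":123,"turn":-0.445},{"gripper":-1,"dx":-13,"dy":90,"dz":123,"turn":-0.445}]}}

```text
clock: 2.6
position: [0.4629, 0.3034, 0.1315]
tcp_rot: [-0.707, 0.001, -0.001, 0.707]
force: [0.5, -0.5, 0.7]
width: 0.0855
```

```bash
python3 -c "
from mv import *
plan([.463,.304,.032],[0,1,0])
from look import *
snap('side','b')
"
```

```text
clock 2.6 pos [0.4629 0.3034 0.1315] w 0.08546210350488427 F [ 0.4663 -0.4766  0.6612] j [ 0.5804  0.0799 -0.0241  1.4663 -0.0002  0.5828]
axes x [ 1.     -0.0024  0.0004] y [ 0.0004  0.     -1.    ] z [0.0024 1.     0.    ]
shift mm [ 0.1 99.5  0.6]
turn -0.002
```

View pics/b_side.png

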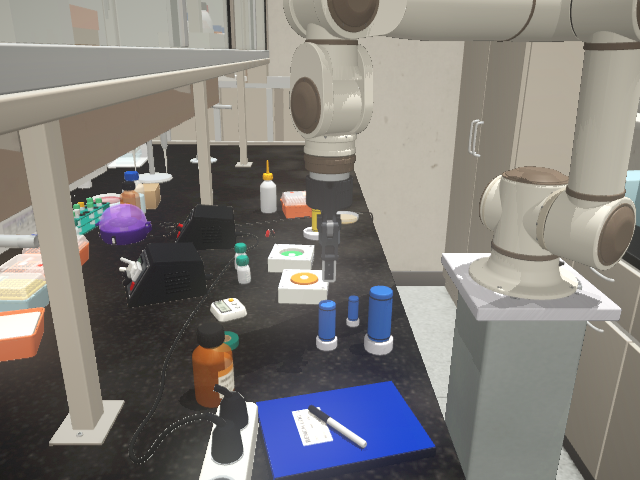

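The gripper at (330,265) is directly above the middle pusher, whose top is at (327,305). Going down.

Call:
{"name": "step_arm", "arguments": {"commands": [{"gripper":-1,"dx":0,"dy":40,"dz":0.5,"turn":0},{"gripper":-1,"dx":0,"dy":75,"dz":0.5,"turn":0},{"gripper":-1,"dx":0,"dy":98,"dz":0.5,"turn":0},{"gripper":-1,"dx":0,"dy":99,"dz":0.5,"turn":0},{"gripper":-1,"dx":0,"dy":99,"dz":0.5,"turn":0}]}}

```text
clock: 3.15
position: [0.4641, 0.3037, 0.0352]
tcp_rot: [-0.706, 0.0, -0.003, 0.708]
force: [0.7, -0.3, 0.3]
width: 0.0852
```

Call:
{"name": "step_arm", "arguments": {"commands": [{"gripper":0.2},{"gripper":1},{"gripper":1},{"gripper":1},{"gripper":1},{"gripper":1},{"gripper":1},{"gripper":1}], "squeeze": 60}}

```text
invalid input
```

```bash
python3 -c "
from mv import *
plan([.463,.304,.032],[0,1,0])
from look import *
snap('side','c')
"
```

```text
clock 3.15 pos [0.4641 0.3037 0.0352] w 0.08519199723250176 F [ 0.6662 -0.265   0.2695] j [ 0.5797  0.1082 -0.1806  1.2781 -0.0002  0.5837]
axes x [ 1.     -0.0041  0.0034] y [ 0.0034  0.0019 -1.    ] z [0.004 1.    0.002]
shift mm [-1.1  3.2  0.3]
turn -0.004
```

View pics/c_side.png

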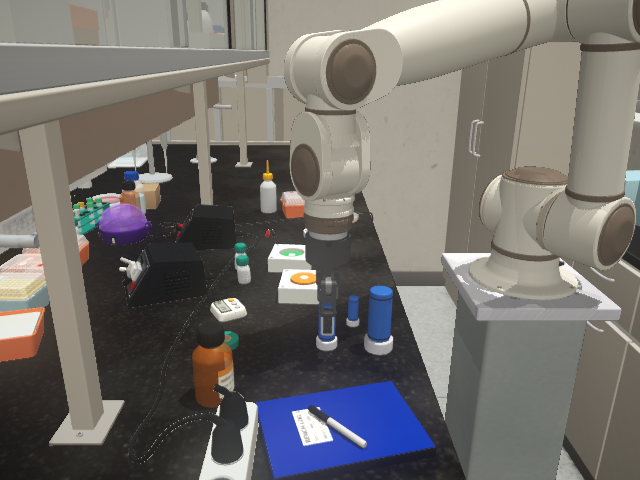

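The near finger is in front of the middle pusher at (327,310), aligned with it. The rows need all their fields, so I'm resending the close command.

Call:
{"name": "step_arm", "arguments": {"commands": [{"gripper":1,"dx":0,"dy":0,"dz":0,"turn":0},{"gripper":1,"dx":0,"dy":0,"dz":0,"turn":0},{"gripper":1,"dx":0,"dy":0,"dz":0,"turn":0},{"gripper":1,"dx":0,"dy":0,"dz":0,"turn":0},{"gripper":1,"dx":0,"dy":0,"dz":0,"turn":0},{"gripper":1,"dx":0,"dy":0,"dz":0,"turn":0},{"gripper":1,"dx":0,"dy":0,"dz":0,"turn":0},{"gripper":1,"dx":0,"dy":0,"dz":0,"turn":0}], "squeeze": 60}}

```text
clock: 4.0
position: [0.4648, 0.3043, 0.0365]
tcp_rot: [-0.706, -0.001, -0.003, 0.708]
force: [-0.6, -0.6, 6.2]
width: 0.0287
```

Call:
{"name": "step_arm", "arguments": {"commands": [{"gripper":1,"dx":0,"dy":-15,"dz":0,"turn":0},{"gripper":1,"dx":0,"dy":-40,"dz":0,"turn":0},{"gripper":1,"dx":0,"dy":-70,"dz":0,"turn":0},{"gripper":1,"dx":0,"dy":-100,"dz":0,"turn":0},{"gripper":1,"dx":0,"dy":-100,"dz":0,"turn":0},{"gripper":1,"dx":0,"dy":-100,"dz":0,"turn":0}]}}

```text
clock: 4.6
position: [0.4644, 0.3041, 0.1371]
tcp_rot: [-0.706, -0.001, -0.003, 0.708]
force: [0.4, 0.0, -2.7]
width: 0.0284
```

```bash
python3 -c "
from mv import *
plan([.506,.0905,.137],[0,1,0])
from look import *
snap('side','d');snap('top','d')
"
```

```text
clock 4.6 pos [0.4644 0.3041 0.1371] w 0.028442272510120686 F [ 0.3717  0.0203 -2.7118] j [ 0.58    0.0768 -0.0166  1.4703 -0.0003  0.5837]
axes x [ 1.     -0.0038  0.0061] y [ 0.0061  0.0036 -1.    ] z [0.0037 1.     0.0036]
shift mm [  42.4   -0.4 -213.5]
turn -0.004
```

View pics/d_side.png

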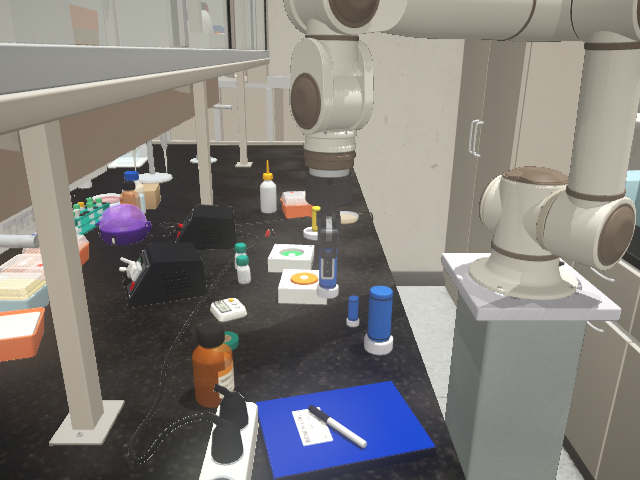

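The pusher hangs upright in the gripper, with its foot at (328,291). Moving it over the orange capsule.

Call:
{"name": "step_arm", "arguments": {"commands": [{"gripper":1,"dx":8,"dy":0,"dz":-40,"turn":0},{"gripper":1,"dx":18,"dy":0,"dz":-85,"turn":0},{"gripper":1,"dx":26,"dy":0,"dz":-130,"turn":0},{"gripper":1,"dx":34,"dy":0,"dz":-170,"turn":0},{"gripper":1,"dx":40,"dy":0,"dz":-200,"turn":0},{"gripper":1,"dx":42,"dy":0,"dz":-213,"turn":0},{"gripper":1,"dx":42,"dy":0,"dz":-213,"turn":0},{"gripper":1,"dx":42,"dy":0,"dz":-213,"turn":0}]}}

```text
clock: 5.5
position: [0.5046, 0.091, 0.1343]
tcp_rot: [-0.706, 0.001, -0.002, 0.708]
force: [0.4, -0.2, -1.9]
width: 0.029
```

```bash
python3 -c "
from mv import *
plan([.506,.0905,.083],[0,1,0])
"
```

```text
clock 5.5 pos [0.5046 0.091  0.1343] w 0.02902097420579612 F [ 0.3806 -0.1533 -1.9178] j [ 0.1774 -0.0197 -0.1206  1.4671  0.0017  0.1814]
axes x [ 1.     -0.0039  0.0023] y [ 0.0023  0.0021 -1.    ] z [0.0039 1.     0.0022]
shift mm [ 1.3 51.3 -0.6]
turn -0.004
```

Call:
{"name": "step_arm", "arguments": {"commands": [{"gripper":1,"dx":1,"dy":30,"dz":-0.5,"turn":0},{"gripper":1,"dx":1,"dy":50,"dz":-0.5,"turn":0},{"gripper":1,"dx":1,"dy":50,"dz":-0.5,"turn":0},{"gripper":1,"dx":1,"dy":50,"dz":-0.5,"turn":0}]}}

```text
clock: 5.9
position: [0.5054, 0.0916, 0.0845]
tcp_rot: [-0.706, 0.0, -0.001, 0.708]
force: [1.3, -0.1, -2.3]
width: 0.0288
```

```bash
python3 -c "
from mv import *
plan([.506,.0905,.083],[0,1,0])
from look import *
im,d=snap('side','e'); cv2.imwrite('pics/e2.png',cv2.resize(im[200:320,240:400,::-1],None,fx=5,fy=5))
"
```

```text
clock 5.9 pos [0.5054 0.0916 0.0845] w 0.028782796524326137 F [ 1.3373 -0.1408 -2.2711] j [ 0.1782 -0.0074 -0.2046  1.3716  0.0018  0.1807]
axes x [ 1.     -0.0025  0.0016] y [ 0.0017  0.0022 -1.    ] z [0.0025 1.     0.0022]
shift mm [ 0.6  1.5 -1.1]
turn -0.002
```

View pics/e2.png

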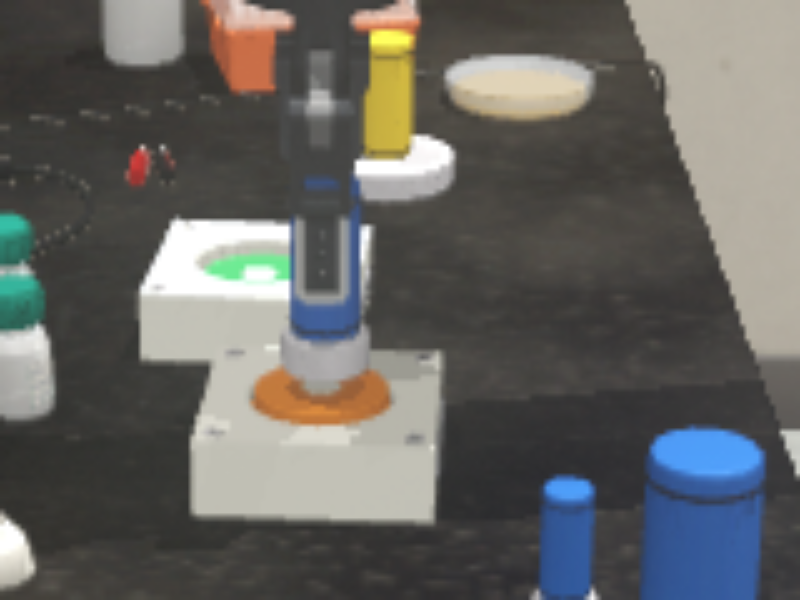

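The foot is centred just above the orange capsule, which is still proud and lines up with it in x at crop pixel (320,385). Pressing now.

Call:
{"name": "step_arm", "arguments": {"commands": [{"gripper":1,"dx":0.5,"dy":8,"dz":-1,"turn":0},{"gripper":1,"dx":0.5,"dy":11,"dz":-1,"turn":0},{"gripper":1,"dx":0.5,"dy":14,"dz":-1,"turn":0},{"gripper":1,"dx":0.5,"dy":17,"dz":-1,"turn":0},{"gripper":1,"dx":0.5,"dy":19,"dz":-1,"turn":0},{"gripper":1,"dx":0.5,"dy":21,"dz":-1,"turn":0},{"gripper":1,"dx":0.5,"dy":21,"dz":-1,"turn":0}], "squeeze": 90}}

```text
clock: 6.65
position: [0.5062, 0.0903, 0.0637]
tcp_rot: [-0.706, 0.0, -0.002, 0.708]
force: [-0.2, -0.4, -2.5]
width: 0.0282
```

Call:
{"name": "step_arm", "arguments": {"commands": [{"gripper":1,"dx":0,"dy":2,"dz":0,"turn":0},{"gripper":1,"dx":0,"dy":3,"dz":0,"turn":0},{"gripper":1,"dx":0,"dy":3,"dz":0,"turn":0}]}}

```text
clock: 6.95
position: [0.5066, 0.0903, 0.0625]
tcp_rot: [-0.706, -0.0, -0.003, 0.708]
force: [-4.7, -0.8, 13.8]
width: 0.0281
```

There is firm stop contact (14 N) at the predicted TCP height of 0.0625. Retracting and checking.

Call:
{"name": "step_arm", "arguments": {"commands": [{"gripper":1,"dx":0,"dy":-10,"dz":0,"turn":0},{"gripper":1,"dx":0,"dy":-40,"dz":0,"turn":0},{"gripper":1,"dx":0,"dy":-70,"dz":0,"turn":0},{"gripper":1,"dx":0,"dy":-75,"dz":0,"turn":0},{"gripper":1,"dx":0,"dy":-75,"dz":0,"turn":0}]}}

```text
clock: 7.45
position: [0.5069, 0.0903, 0.1384]
tcp_rot: [-0.706, -0.001, -0.003, 0.708]
force: [-0.6, -0.3, -2.3]
width: 0.0287
```

```bash
python3 -c "
from mv import *
plan([.463,.304,.137],[0,1,0])
from look import *
from meas import *
im,d=snap('side','f'); cv2.imwrite('pics/f2.png',cv2.resize(im[180:320,220:400,::-1],None,fx=4,fy=4))
P=cloud('side',d); hsv=cv2.cvtColor(im,cv2.COLOR_RGB2HSV)
s=(slice(262,305),slice(275,335))
m=(hsv[s][...,0]>5)&(hsv[s][...,0]<30)&(hsv[s][...,1]>120); print(m.sum(),np.nanmedian(P[s][m],0))
"
```

```text
clock 7.45 pos [0.5069 0.0903 0.1384] w 0.02867696022713456 F [-0.6235 -0.2633 -2.304 ] j [ 0.1753 -0.0185 -0.1117  1.4711  0.0016  0.1784]
axes x [ 1.     -0.003   0.0061] y [ 0.0061  0.0027 -1.    ] z [0.003  1.     0.0027]
shift mm [-44.6   1.7 213.6]
turn -0.003
117 [0.5069 0.0839 0.0277]
```

View pics/f2.png

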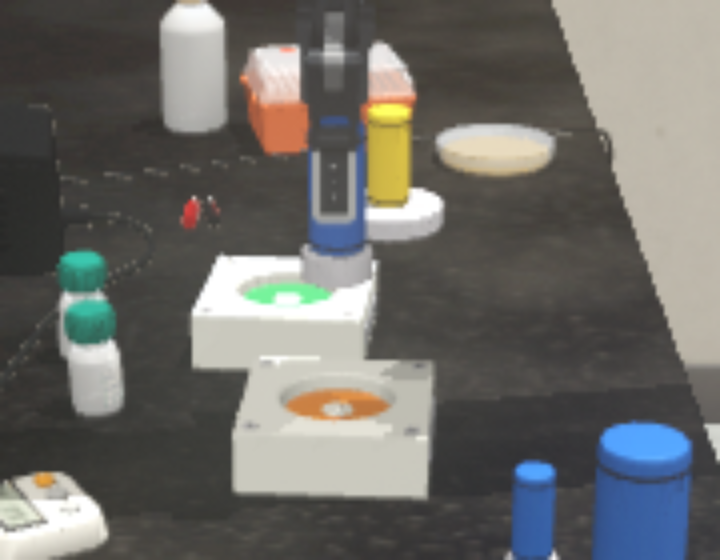

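The orange capsule is now recessed at crop pixel (337,403), just like the green one. Its measured z of 0.0277 agrees with the 0.026 expected. Returning the pusher to its old spot.

Call:
{"name": "step_arm", "arguments": {"commands": [{"gripper":1,"dx":-8,"dy":0,"dz":40,"turn":0},{"gripper":1,"dx":-18,"dy":0,"dz":85,"turn":0},{"gripper":1,"dx":-26,"dy":0,"dz":130,"turn":0},{"gripper":1,"dx":-34,"dy":0,"dz":170,"turn":0},{"gripper":1,"dx":-42,"dy":0,"dz":200,"turn":0},{"gripper":1,"dx":-44.5,"dy":0,"dz":213,"turn":0},{"gripper":1,"dx":-44.5,"dy":0,"dz":213,"turn":0},{"gripper":1,"dx":-44.5,"dy":0,"dz":213,"turn":0}]}}

```text
clock: 8.3
position: [0.4623, 0.3026, 0.1363]
tcp_rot: [-0.707, 0.0, -0.002, 0.707]
force: [-0.8, 0.8, -1.4]
width: 0.0281
```

Call:
{"name": "step_arm", "arguments": {"commands": [{"gripper":1,"dx":0,"dy":40,"dz":0,"turn":0},{"gripper":1,"dx":0,"dy":75,"dz":0,"turn":0},{"gripper":1,"dx":0,"dy":93,"dz":0,"turn":0},{"gripper":1,"dx":0,"dy":93,"dz":0,"turn":0},{"gripper":1,"dx":0,"dy":93,"dz":0,"turn":0}]}}

```text
clock: 8.8
position: [0.463, 0.3017, 0.0439]
tcp_rot: [-0.707, 0.0, -0.003, 0.707]
force: [0.8, 0.4, -1.5]
width: 0.0282
```

```bash
python3 -c "
from mv import *
plan([.463,.304,.0365],[0,1,0])
"
```

```text
clock 8.8 pos [0.463  0.3017 0.0439] w 0.02819304194484301 F [ 0.8428  0.3532 -1.5109] j [ 0.5779  0.1001 -0.1723  1.2955 -0.0008  0.5822]
axes x [ 1.     -0.0042  0.0029] y [ 0.0029  0.0009 -1.    ] z [0.0042 1.     0.0009]
shift mm [-0.   7.4  2.3]
turn -0.004
```

Call:
{"name": "step_arm", "arguments": {"commands": [{"gripper":1,"dx":0,"dy":4,"dz":0,"turn":0},{"gripper":1,"dx":0,"dy":6.5,"dz":0,"turn":0},{"gripper":1,"dx":0,"dy":7.5,"dz":0,"turn":0},{"gripper":1,"dx":0,"dy":7.5,"dz":0,"turn":0}]}}

```text
clock: 9.2
position: [0.4631, 0.3018, 0.0367]
tcp_rot: [-0.707, 0.0, -0.003, 0.707]
force: [-0.4, 0.7, -2.5]
width: 0.0283
```

Call:
{"name": "step_arm", "arguments": {"commands": [{"gripper":1,"dx":0,"dy":1,"dz":0,"turn":0},{"gripper":1,"dx":0,"dy":1.5,"dz":0,"turn":0},{"gripper":1,"dx":0,"dy":1.5,"dz":0,"turn":0}]}}

```text
clock: 9.5
position: [0.4633, 0.3018, 0.0366]
tcp_rot: [-0.707, 0.0, -0.003, 0.708]
force: [-3.4, -2.8, 10.0]
width: 0.0281
```

Call:
{"name": "step_arm", "arguments": {"commands": [{"gripper":0.2,"dx":0,"dy":0,"dz":0,"turn":0},{"gripper":0,"dx":0,"dy":0,"dz":0,"turn":0},{"gripper":-0.5,"dx":0,"dy":0,"dz":0,"turn":0},{"gripper":-1,"dx":0,"dy":0,"dz":0,"turn":0},{"gripper":-1,"dx":0,"dy":0,"dz":0,"turn":0},{"gripper":-1,"dx":0,"dy":0,"dz":0,"turn":0},{"gripper":-1,"dx":0,"dy":0,"dz":0,"turn":0}], "squeeze": 40}}

```text
clock: 10.2
position: [0.4632, 0.3018, 0.0365]
tcp_rot: [-0.707, 0.0, -0.003, 0.708]
force: [0.2, -0.1, -0.3]
width: 0.0857
```

```bash
python3 -c "
from mv import *
plan([.463,.304,.0365],[0,1,0])
from look import *
im,d=snap('side','g'); cv2.imwrite('pics/g2.png',cv2.resize(im[220:380,260:420,::-1],None,fx=3.5,fy=3.5))
"
```

```text
clock 10.2 pos [0.4632 0.3018 0.0365] w 0.08570011297590616 F [ 0.1769 -0.1296 -0.3395] j [ 0.578   0.1032 -0.1835  1.28   -0.0011  0.5821]
axes x [ 1.     -0.0041  0.0041] y [ 0.0041  0.0014 -1.    ] z [0.0041 1.     0.0014]
shift mm [-0.2  0.   2.2]
turn -0.004
```

View pics/g2.png

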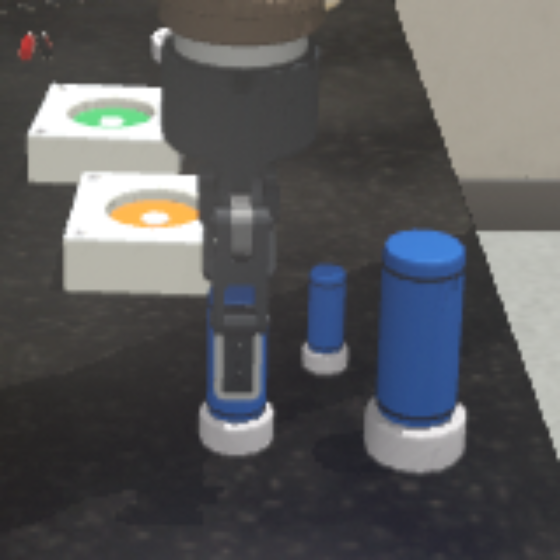

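The jaws are open and the pusher stands on the worktop at crop pixel (237,400). Retreating straight up.

Call:
{"name": "step_arm", "arguments": {"commands": [{"gripper":-1,"dx":0,"dy":-15,"dz":0,"turn":0},{"gripper":-1,"dx":0,"dy":-40,"dz":0,"turn":0},{"gripper":-1,"dx":0,"dy":-80,"dz":0,"turn":0},{"gripper":-1,"dx":0,"dy":-120,"dz":0,"turn":0},{"gripper":-1,"dx":0,"dy":-150,"dz":0,"turn":0},{"gripper":-1,"dx":0,"dy":-150,"dz":0,"turn":0},{"gripper":-1,"dx":0,"dy":-150,"dz":0,"turn":0}]}}

```text
clock: 10.95
position: [0.463, 0.3018, 0.188]
tcp_rot: [-0.706, -0.001, -0.004, 0.708]
force: [0.0, -0.3, -0.8]
width: 0.0856
```

```bash
python3 -c "
from mv import *
plan([.463,.304,.0365],[0,1,0])
from look import *
from meas import *
im,d=snap('side','h'); cv2.imwrite('pics/h2.png',cv2.resize(im[220:380,240:420,::-1],None,fx=3.5,fy=3.5))
blues('side',im,d)
P=cloud('side',d); hsv=cv2.cvtColor(im,cv2.COLOR_RGB2HSV)
s=(slice(262,305),slice(275,335))
m=(hsv[s][...,0]>5)&(hsv[s][...,0]<30)&(hsv[s][...,1]>120); print(m.sum(),np.nanmedian(P[s][m],0))
"
```

```text
clock 10.95 pos [0.463  0.3018 0.188 ] w 0.08562744723861823 F [ 0.0153 -0.347  -0.8394] j [ 0.5783  0.0746  0.0789  1.5687 -0.0011  0.5824]
axes x [ 1.     -0.0041  0.0059] y [ 0.0059  0.0026 -1.    ] z [0.0041 1.     0.0026]
shift mm [ -0.9 151.5   1.8]
turn -0.004
side [131. 175.] 124 ztop 0.1364 zmin 0.1122 topmid [ 1.0497 -0.4945] [ 1.05   -0.4894] ext [0.0362 0.0414] allext [0.043  0.0425]
side [381. 292.] 265 ztop 0.1149 zmin 0.0016 topmid [0.3736 0.3142] [0.3745 0.3173] ext [0.0379 0.0378] allext [0.0785 0.2594]
side [353. 308.] 218 ztop 0.0582 zmin 0.0136 topmid [0.4119 0.2286] [0.4124 0.2297] ext [0.0173 0.0178] allext [0.0186 0.0183]
side [328. 304.] 123 ztop 0.0865 zmin 0.0792 topmid [0.4632 0.304 ] [0.4625 0.307 ] ext [0.0261 0.0275] allext [0.0261 0.0275]
side [379. 318.] 869 ztop 0.0987 zmin 0.0295 topmid [0.3736 0.3226] [0.3762 0.327 ] ext [0.0393 0.021 ] allext [0.0398 0.022 ]
side [328. 324.] 440 ztop 0.0732 zmin 0.0194 topmid [0.4623 0.3129] [0.4617 0.3144] ext [0.0242 0.0106] allext [0.0283 0.0165]
side [341. 428.] 9969 ztop 0.0176 zmin -0.0012 topmid [0.4511 0.5301] [0.4494 0.5373] ext [0.2383 0.1946] allext [0.2427 0.2159]
102 [0.5069 0.0822 0.0277]
```

View pics/h2.png

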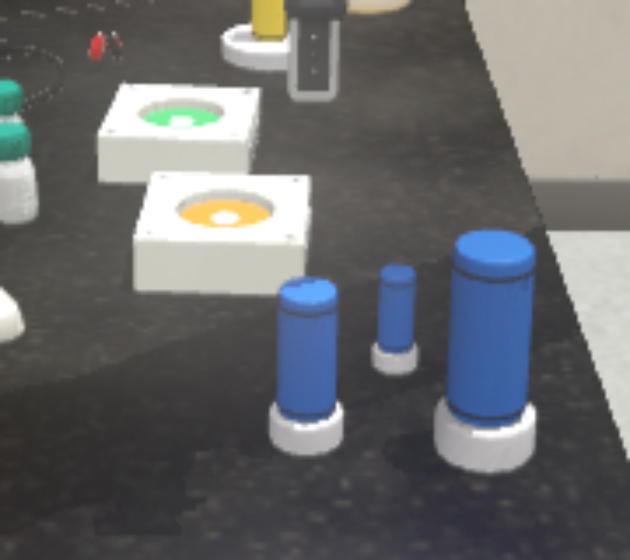

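The middle pusher stands upright on its own, the orange capsule is home, and the gripper is clear.

```bash
python3 -c "
from cell import *
print(close_job())"
```

```text
the job is handed in; nothing more can be done
None
```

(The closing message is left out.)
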